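# Work the spring of the prism's tilt platform

## Robot

A 6-joint arm with a two-finger parallel gripper is mounted at the origin on the work surface. World frame = base frame: x ahead of the robot, y to its left, z up, the work surface at z = 0. Lengths are in m, angles in rad, forces in N, time in s.
With the tool pointing down it reaches from about 0.25 to 0.775 m from the base axis. Payload 4 kg.
Tool frame: the origin (TCP) lies at the very end of the fingers, on their centre line; the grasp point (between the pads) lies 19 mm behind it (robot.hold_point_z is the distance from the TCP to the grasp point, in m); z points along the fingers, y is the line along which they close (so a half turn about z gives the same grasp; the last joint's range is limited). The gripper opens to 94 mm and grips with 3 to 60 N. Pads are 16 mm wide; open, the fingers measure 119 mm over their backs; the gripper's body (75 mm by 177 mm) begins 78 mm behind the grasp point.
Start: joints at [1.042, 0.087, 1.371, -0, 1.684, -0.103], TCP at [0.227, 0.501, 0.206] pointing down, gripper open.
Joint ranges: [-3.1, 3.1], [-0.76, 2.03], [0.27, 2.55], [-1.08, 4.22], [0.17, 2.65], [-2.57, 2.57]. Speed limits (rad/s): [2.79, 2.79, 3.14, 3.14, 3.14, 3.14].

## Interface

Orientations are given as [roll, pitch, yaw] about the fixed x, y, z axes, in that order (R = Rz(yaw) Ry(pitch) Rx(roll)).
In Python, from bench import robot gives the robot as it stands.
- The arm moves only by the tool carry_out, never from a script. Its argument "steps" is a list of rows, each a list of 3 entries, a list of its own where there are three numbers: the shift along the tool's x, y, z in m, then the turn about the tool's z in units of 10 degrees (1.0 is 10 degrees), then the closure, from -1 (fully open) to 1 (shut). In form: [[[tx, ty, tz], roll, jaw], ...]. A call has 1 to 10 rows; each row is the pose to reach, as a shift and turn from the pose commanded when the call began, along the tool's axes at that moment; what a row does not reach only later rows make up. A row lasts 1/8 s, in which the tool goes at most 62.5 mm and 10.7 degrees, less where a joint would pass 70% of its speed; a pose out of reach is approached as far as the arm can. A call with a gripper value outside its range is refused whole. The fingers move at their own pace and stop on an object; the grip force is fixed at half the most. Time passes only in rows, so rows that repeat a pose let the fingers close. It gives the time, the measured TCP pose, the force, the opening and the grip force at its end, in the units of the state.
- robot.get_obs(): the state, without advancing time (a new reading comes with each control period).
- robot.snapshot(name): name is "side" or "top"; returns a dict with "image" (480x640x3 uint8, red, green, blue), "z_map" (480x640 float32, m along the optical axis (not along the pixel's ray), 0 where there is no reading), "mtx" (3x3 intrinsics, pixels), "D" ([k1, k2, p1, p2, k3] as OpenCV has them; the pictures are not rectified), "R" (3x3) and "t" (3): a world point X has camera coordinates R X + t. Camera axes: x right, y down, z forward; pixel columns grow to the right and rows downward; lengths in m; the calibration is good to about 2 mm. A picture is of the moment at which its call begins.
- robot.close_job(): hands the job in; it is judged then, once.
The state is a dict: "time": time; "joint_positions": joint angles; "qvel": joint speeds; "joint_torque": joint torques, N m; "tool_pos": TCP position; "ee_rot": TCP orientation; "wrist_force": force on the tool from outside, world axes, zero at the start; "wrist_torque": the same for the moment, N m; "width": finger opening in m; "finger_force": force on a finger pad.
Only numpy, scipy, OpenCV 4.12 (cv2) and the standard library are available. Lean on these libraries where they do the work, as an engineer would, in place of code of your own. Each camera call takes 0.05 s, during which the arm holds its last target. There are 200 camera calls.

## Task

Settle the tilt platform on which the glass prism stands: with the fingertips press its round brass corner pad down until the yellow pointer's tip is level with the red clip on that platform's scale, keep it there for a second, then let the plate come back up to its stop. Do not push the pointer past the clip, do not press on the pointer itself or shift the clip, and leave the prism, the platform with the lens and everything else on the table as they are.

Things in the scene. Friction and masses are not known exactly. Their poses are not given: they have to be found in the camera images.
- stage_a: tilt platform that carries the prism, bolted down. Aluminium base 120 mm along its x, 220 mm along its y, 10 mm thick; origin under its centre, z up, yaw within 0.5 rad of the world's. On it a black six-sided plate, 8 mm thick, top face 64 mm above the table at rest, hinged on a line parallel to x at y = -75 mm, z = 58 mm; it narrows towards +y to its sprung free corner with the brass pad
- pad_a: the prism platform's round brass pad, where to press, 30 mm across, 3 mm proud of the plate; origin at the centre of its top, at x = 0, y = 35 mm of the base (110 mm from the hinge line), 67 mm above the table at rest. Nothing within 40 mm of it stands higher. It starts to give at about 2 N and needs 4 to 9 N at the clip. Beyond 40 mm: a screw head at y = -15 mm, top 74 mm above the table, and the scale
- tilt_a (a joint): tilt of the prism platform's plate, rad: 0 at rest against the screw's head (spring return), positive as the pad goes down (pad 1.10 mm and pointer tip 1.65 mm per 0.01 rad), hard stop at 0.22
- pointer_a: the prism platform's yellow pointer, a blade 4 mm wide and 5 mm high on the plate's nose, along the base's +y; origin at its tip, 165 mm from the hinge line, 60 mm above the table at rest. It sinks 1.5 mm for each 1 mm of the pad
- index_a: red clip on the prism platform's scale, 18 x 14 x 8 mm high, set beforehand 11 to 28 mm below the pointer's height at rest; origin at its centre, 11 mm beyond the pointer's tip (y = 101 mm of the base). The pointer is on it when its tip is within 4 mm of the centre's height. The scale is an aluminium plate with a white, 5 mm graduated face towards the base's +x, at y = 78 to 110 mm, top 80 mm above the table
- seat_a (a point): the spot on top of the prism platform's plate where the prism stands, 18 mm from the hinge line on the pad's side; moves with the plate
- prism: glass triangular prism, 28 mm high, on a round dark holder 42 mm across with a brass clamp, 48 mm high in all, 90 g; stands loose on the prism platform's plate; origin at the centre of its underside
- stage_b: the other tilt platform, built like the first with its own pad, pointer, scale and red clip; it carries the lens. To be left alone. Same frame as stage_a. The two platforms may stand either way round, left or right
- tilt_b (a joint): tilt of the lens platform's plate, rad, 0 at rest
- lens: round lens in a black ring on an aluminium foot 42 mm across, 42 mm high; stands loose on the lens platform; origin at the centre of its underside
- hex_driver: hex driver with orange handle, 170 mm long, lying on the table; bystander
- lens_tube: black lens tube standing, 31 mm across, 50 mm high; bystander
- post: steel post on a round foot 31 mm across, 83 mm high, standing; bystander
- screw_tray: blue tray with three compartments, 85 x 120 x 22 mm; bystander
- optic_case: small black and clear optics case, 60 x 60 x 27 mm; bystander
- solvent: amber bottle with red cap, 48 mm across, 105 mm high, standing; bystander
Mind the look-alikes: they are no part of the job. What is shaped like the lens but orange is not meant.

How it is judged:
By the outcome, as a careful person would: the job done as asked, in the order asked, and still so for the second after the job is handed in, with the robot touching nothing.
It also fails if it takes over 38 s, if anything falls off the work surface, if the arm or the gripper's body presses on something with over 40 N, if the wrist force passes 120 N, or if a joint passes its speed limit or range.

## Working session

There is one attempt and no reset: what is moved stays moved. The work goes in short steps, Python scripts to look and compute and a tool call to move; the robot and the scene stay as the last step left them, time stands still between calls to the robot, and variables do not carry over. Pictures are saved under pics/ and viewed, at most 10 in all, crops included, and the job is handed in when it is done.

Besides the shell and the picture viewer there is one more tool, called after "Emit:" in YAML: its name, and indented under it one key for each argument. carry_out: Moves the arm, as the interface text tells. Its arguments: {"type":"object","properties":{"steps":{"type":"array","items":{"type":"array"}}},"required":["steps"]}

```bash
mkdir -p pics; cat > h.py <<'E'
import numpy as np, cv2
from bench import robot
def snap(n,f):
    s=robot.snapshot(n); cv2.imwrite(f'pics/{f}.png',s['image'][:,:,::-1]); np.savez(f'pics/{f}.npz',**s); return s
def load(f): return np.load(f'pics/{f}.npz')
def world(s,u,v,z=None):
    p=cv2.undistortPoints(np.array([[[u,v]]],float),s['mtx'],s['D'])[0,0]
    d=np.array([p[0],p[1],1]); R,t=s['R'],s['t'].ravel()
    if z is None:
        w=s['z_map'][int(v)-1:int(v)+2,int(u)-1:int(u)+2]; k=np.median(w)
    else:
        c=-R.T@t; k=(z-c[2])/(R.T@d)[2]
    return R.T@(d*k-t)
def pix(s,X):
    return cv2.projectPoints(np.array([X],float),cv2.Rodrigues(s['R'])[0],s['t'],s['mtx'],s['D'])[0][0,0]
E
python3 -c "
from h import *
for n in('top','side'):
    s=snap(n,n+'0'); print(n,(-s['R'].T@s['t'].ravel()).round(3))
o=robot.get_obs(); print(o)"
```

```text
top [ 0.236 -0.038  1.522]
side [ 0.459 -0.758  0.763]
{'time': 0.1, 'joint_positions': array([ 1.04190825e+00,  8.78995930e-02,  1.37210948e+00, -7.03562864e-06,
        1.68357726e+00, -1.03074805e-01]), 'qvel': array([ 0.0010406 , -0.00231513, -0.00448725, -0.00037722,  0.00243176,
        0.00025293]), 'joint_torque': array([ 1.95327026e-03, -3.41253519e+01, -3.03299904e+01,  7.20081129e-02,
        3.04259802e-02, -1.21955600e-04]), 'tool_pos': array([0.22692857, 0.50046323, 0.20440788]), 'ee_rot': array([-3.13960884e+00, -1.98178090e-04,  2.71577840e+00]), 'wrist_force': array([0.80427931, 0.54491393, 0.17352595]), 'wrist_torque': array([-0.00267362, -0.00147745,  0.00718585]), 'finger_force': 0.0, 'width': 0.09383384633989485}
```

View pics/top0.png

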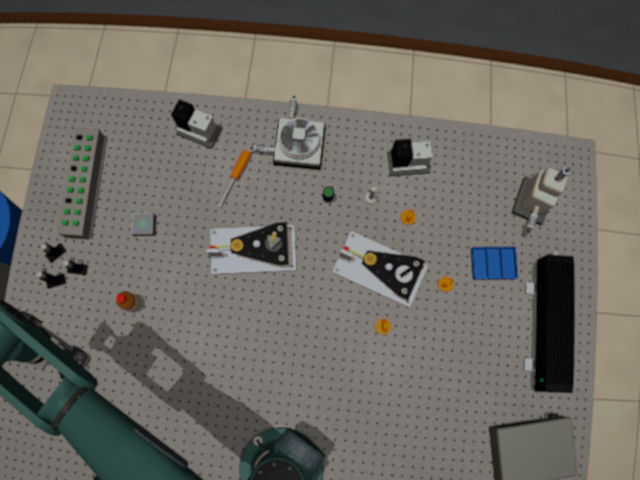

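View pics/side0.png

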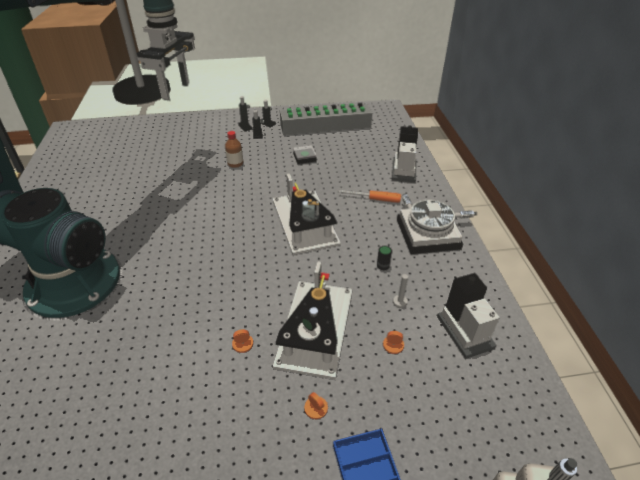

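The top view shows two platforms. The left one has its pad at (237,245) and a brass-clamped object at (274,240). The right one has its pad at (370,258) and a white round object at (403,272). In the side view they are the far (305,212) and near (315,320) platforms. The left/far one looks like the prism's, so I'll check it in an enlarged crop.

```bash
python3 -c "
from h import *
t=load('top0');s=load('side0')
a=cv2.resize(s['image'][165:255,260:350],(390,390),interpolation=cv2.INTER_CUBIC)
b=cv2.resize(s['image'][260:375,265:365],(390,390),interpolation=cv2.INTER_CUBIC)
cv2.imwrite('pics/crop1.png',np.hstack([a,b])[:,:,::-1])
c=cv2.resize(t['image'][215:280,200:300],(800,520),interpolation=cv2.INTER_CUBIC)
cv2.imwrite('pics/crop2.png',c[:,:,::-1])
for n,p in dict(padL=(237,245),prism=(274,240),hingeend=(289,226)).items(): print(n,world(t,*p).round(4),world(t,*p,z=.067).round(4))
"
```

```text
padL [0.5377 0.1699 0.0662] [0.5376 0.1698 0.067 ]
prism [0.552  0.0762 0.1048] [0.5605 0.0793 0.067 ]
hingeend [0.6147 0.0495 0.0099] [0.6004 0.0462 0.067 ]
```

View pics/crop1.png

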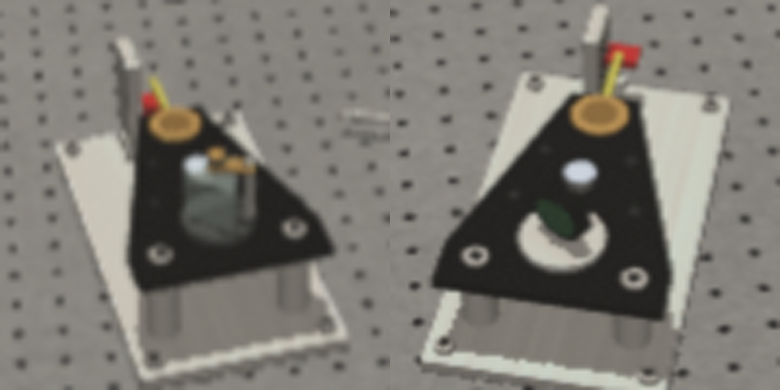

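View pics/crop2.png

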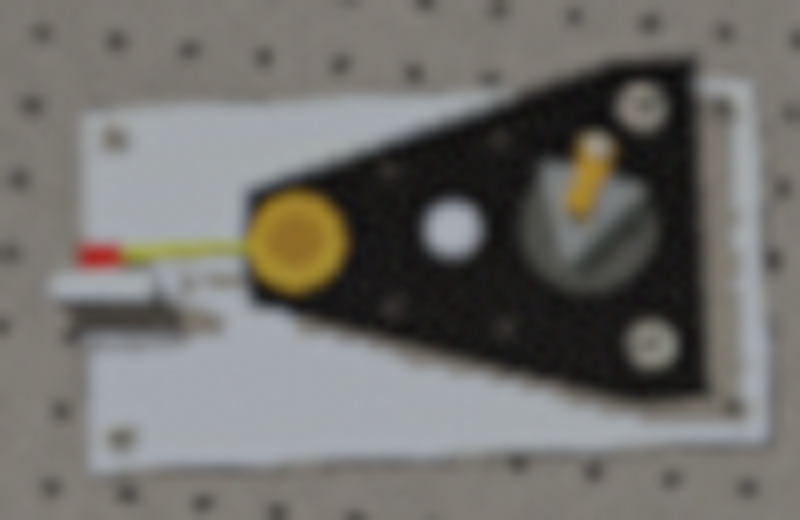

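The crops settle it. The left/far platform (pad at top (237.1,245.1), red clip ≈(212.5,247), pointer tip ≈(215.3,246.8), screw head (256.6,243.8)) carries a glass prism with a brass clamp. The right/near one carries a round lens on a foot, so it stays untouched. Next I measure the pad and the clip's height.

```bash
python3 - <<'E'
from h import *
def red(im):
    h=cv2.cvtColor(im,cv2.COLOR_RGB2HSV).astype(int); return ((h[...,0]<8)|(h[...,0]>172))&(h[...,1]>130)&(h[...,2]>60)
def avg(n):
    S=[robot.snapshot(n) for _ in range(8)]; s=dict(S[0])
    s['image']=np.mean([a['image'] for a in S],0).astype(np.uint8)
    z=np.array([a['z_map'] for a in S]); s['std']=z.std(0); s['z_map']=np.median(z,0); return s
for n,box in (('top',(200,235,225,260)),('side',(280,170,310,205))):
    s=avg(n); np.savez(f'pics/{n}A.npz',**s)
    m=red(s['image']); u0,v0,u1,v1=box
    print(n,s['mtx'][0,0])
    for v,u in np.argwhere(m[v0:v1,u0:u1])+[v0,u0]:
        d=s['z_map'][v,u]; p=cv2.undistortPoints(np.array([[[u,v]]],float),s['mtx'],s['D'])[0,0]
        X=s['R'].T@(np.array([p[0],p[1],1])*d-s['t'].ravel()); print(u,v,s['image'][v,u],X.round(4),s['std'][v,u].round(4))
t=load('topA');s=load('sideA')
for p in ((237,245),(236,244),(238,246)): print('pad top',world(t,*p).round(4))
print('padplane',world(t,237.1,245.1,.067).round(4),'screw',world(t,256.6,243.75,.074).round(4))
for p in ((300,193),(301,194)): print('pad side',world(s,*p).round(4),world(s,*p,z=.067).round(4))
for n,q,b in (('top',t,(232,240,242,250)),('side',s,(293,188,308,200))):
    h=cv2.cvtColor(q['image'],cv2.COLOR_RGB2HSV); u0,v0,u1,v1=b; k=h[v0:v1,u0:u1]
    m=(k[...,0]>8)&(k[...,0]<28)&(k[...,1]>110); c=np.argwhere(m).mean(0)[::-1]+[u0,v0]
    print(n,'pad c',c,m.sum(),world(q,*c,z=.067).round(4))
E
```

```text
top 597.5879810689129
210 246 [149  73  68] [0.5334 0.2427 0.0376] 0.0027
211 246 [162  61  58] [0.5344 0.2408 0.0341] 0.0021
212 246 [166  60  59] [0.5341 0.2377 0.0368] 0.0024
213 246 [167  64  62] [0.5343 0.235  0.0373] 0.0026
214 246 [163  88  70] [0.5347 0.2325 0.037 ] 0.0029
210 247 [151  66  63] [0.5306 0.2421 0.0384] 0.0022
211 247 [163  50  45] [0.5313 0.24   0.0364] 0.0026
212 247 [166  49  44] [0.5317 0.2374 0.0361] 0.0019
213 247 [166  56  51] [0.532  0.2349 0.0357] 0.0032
214 247 [160  73  56] [0.5324 0.2324 0.0354] 0.0031
side 458.4189901182742
293 187 [179  70  65] [0.5277 0.2421 0.0377] 0.0014
294 187 [183  65  59] [0.5304 0.242  0.0375] 0.0017
295 187 [176  84  57] [0.5331 0.2424 0.0369] 0.0046
293 188 [170  62  58] [0.5272 0.2358 0.039 ] 0.0012
294 188 [183  56  53] [0.5298 0.2355 0.039 ] 0.0027
295 188 [179  66  53] [0.5326 0.2366 0.0379] 0.0026
293 189 [140  61  57] [0.5267 0.2307 0.0394] 0.003
294 189 [153  50  47] [0.5294 0.2309 0.039 ] 0.0012
295 189 [154  54  48] [0.5321 0.2312 0.0386] 0.0025
294 190 [105  44  40] [0.5291 0.2284 0.0376] 0.0014
295 190 [112  55  43] [0.5319 0.2298 0.0363] 0.0014
294 191 [87 51 40] [0.5292 0.2311 0.0323] 0.0021
pad top [0.5375 0.1698 0.0671]
pad top [0.5399 0.1727 0.0668]
pad top [0.5353 0.167  0.0669]
padplane [0.5373 0.1695 0.067 ] screw [0.5446 0.1206 0.074 ]
pad side [0.5399 0.1712 0.0689] [0.5401 0.1738 0.067 ]
pad side [0.542  0.1671 0.0686] [0.5422 0.1693 0.067 ]
top pad c [236.5 244.5] 100 [0.5387 0.1712 0.067 ]
side pad c [299.63529412 193.07058824] 85 [0.5392 0.1736 0.067 ]
```

Emit:
carry_out:
  steps:
    - [[-0.06,-0.025,0],1,1]
    - [[-0.115,-0.048,0],2,1]
    - [[-0.17,-0.07,0],3,1]
    - [[-0.23,-0.095,0],4,1]
    - [[-0.29,-0.119,0],5,1]
    - [[-0.345,-0.142,0],6,1]
    - [[-0.395,-0.162,0.02],6,1]
    - [[-0.42,-0.172,0.06],6,1]
    - [[-0.42,-0.172,0.09],6,1]
    - [[-0.42,-0.172,0.1],6,1]

```text
time: 2.15
tool_pos: [0.5374, 0.1701, 0.1029]
ee_rot: [-3.137, 0.0, 1.668]
wrist_force: [-0.1, -0.7, -0.8]
width: 0.0006
finger_force: 0.0
```

Emit:
carry_out:
  steps:
    - [[0,0,0.015],0,1]
    - [[0,0,0.025],0,1]
    - [[0,0,0.031],0,1]
    - [[0,0,0.031],0,1]
    - [[0,0,0.031],0,1]

```text
time: 2.78
tool_pos: [0.539, 0.171, 0.0752]
ee_rot: [3.14, -0.0, 1.669]
wrist_force: [-0.5, 0.2, -0.5]
width: 0.0004
finger_force: 0.0
```

```bash
python3 - <<'E'
from h import *
o=robot.get_obs(); print(o['tool_pos'],o['wrist_force'],o['ee_rot'])
t=snap('top','t1'); s=snap('side','s1')
a=cv2.resize(t['image'][205:285,195:305],(390,284),interpolation=cv2.INTER_CUBIC)
b=cv2.resize(s['image'][150:250,240:377],(390,284),interpolation=cv2.INTER_CUBIC)
cv2.imwrite('pics/c3.png',np.hstack([a,b])[:,:,::-1])
E
```

```text
[0.53903379 0.1710038  0.07518259] [-0.49588034  0.22473571 -0.50875002] [ 3.14029292e+00 -2.14995917e-04  1.66883162e+00]
```

View pics/c3.png

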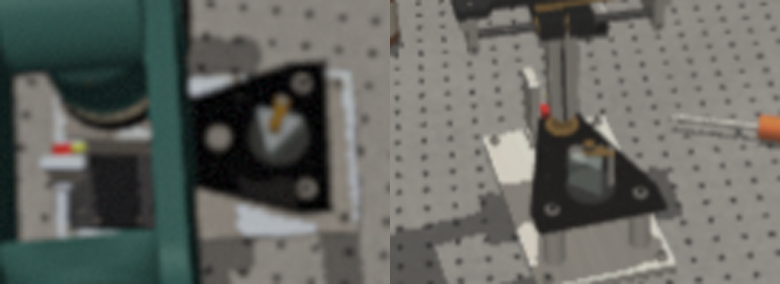

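The picture shows the closed fingers centred over the pad (side crop (562,122)). The clip and pointer tip can still be seen in the top view, at crop (62,150) and (80,147), so I'll press in stages.

Emit:
carry_out:
  steps:
    - [[0,0,0.006],0,1]
    - [[0,0,0.01],0,1]
    - [[0,0,0.014],0,1]
    - [[0,0,0.018],0,1]
    - [[0,0,0.018],0,1]
    - [[0,0,0.018],0,1]

```text
time: 3.62
tool_pos: [0.539, 0.1712, 0.0575]
ee_rot: [3.14, -0.001, 1.669]
wrist_force: [-1.8, -0.2, 6.2]
width: 0.0006
finger_force: 3.0
```

```bash
cat > tilt.py <<'E'
from h import *
import sys
# plate tilt from depth: fit z = a + b*y over plate points, compared with rest image; pointer tip via top depth/yellow pixels
o=robot.get_obs(); print('tcp',o['tool_pos'].round(4),'F',o['wrist_force'].round(2),'t',o['time'])
S=[robot.snapshot('side') for _ in range(3)]; T=[robot.snapshot('top') for _ in range(3)]
np.savez(f'pics/{sys.argv[1]}.npz',**T[-1])
def pts(q,Z,b):
    u,v=np.meshgrid(np.arange(b[0],b[2]),np.arange(b[1],b[3])); u=u.ravel();v=v.ravel()
    p=cv2.undistortPoints(np.stack([u,v],1)[:,None].astype(float),q['mtx'],q['D'])[:,0]
    d=Z[v,u]; C=np.c_[p*d[:,None],d]; return (C-q['t'].ravel())@q['R'],q['image'][v,u]
e=np.array([-.1,.995]); pad=np.array([.5385,.171])
for n,Q,b,ref in (('side',S,(285,180,345,235),'sideA'),('top',T,(248,218,300,270),'topA')):
    out=[]
    for q,Z in ((load(ref),load(ref)['z_map']),(Q[0],np.median([a['z_map'] for a in Q],0))):
        X,c=pts(q,Z,b); r=(X[:,:2]-pad)@e+110; x=(X[:,:2]-pad)@np.array([.995,.1])
        m=(c.max(1)<60)&(r>-10)&(r<92)&(abs(x)<60)&(X[:,2]>.035)&(X[:,2]<.075)
        for _ in range(4):
            A=np.c_[r[m],np.ones(m.sum())]; f=np.linalg.lstsq(A,X[m,2]*1000,rcond=None)[0]
            m=m&(abs(X[:,2]*1000-r*f[0]-f[1])<5)
        out.append(-f[0])
    print(n,'slopes',np.round(out,4),'tilt',round(float(np.arctan(out[1])-np.arctan(out[0])),4),m.sum())
t=T[-1]
Z=np.median([a['z_map'] for a in T],0)
for v in range(244,250):
    print([(u,*map(int,t['image'][v,u]),int(round(world(dict(t,z_map=Z),u,v)[2]*1000))) for u in range(210,220)])
E
python3 tilt.py p1
```

```text
tcp [0.539  0.1712 0.0575] F [-1.83 -0.15  6.25] t 3.625
side slopes [-0. -0.] tilt 0.0 0
top slopes [-0. -0.] tilt 0.0 0
[(210, 154, 146, 144, 6), (211, 167, 160, 161, 9), (212, 170, 163, 166, 38), (213, 163, 157, 157, 241), (214, 144, 139, 136, 242), (215, 125, 119, 114, 244), (216, 116, 110, 104, 244), (217, 118, 113, 107, 243), (218, 119, 113, 106, 243), (219, 122, 115, 110, 243)]
[(210, 156, 116, 114, 7), (211, 169, 121, 121, 35), (212, 172, 124, 124, 36), (213, 164, 119, 118, 36), (214, 142, 108, 104, 240), (215, 117, 100, 96, 241), (216, 113, 108, 104, 242), (217, 117, 116, 110, 242), (218, 119, 116, 106, 240), (219, 111, 108, 96, 240)]
[(210, 159, 80, 75, 36), (211, 172, 66, 61, 36), (212, 176, 66, 62, 36), (213, 171, 65, 61, 36), (214, 154, 70, 63, 36), (215, 133, 93, 84, 37), (216, 132, 127, 111, 46), (217, 142, 145, 118, 46), (218, 141, 144, 107, 49), (219, 122, 123, 86, 229)]
[(210, 160, 72, 68, 36), (211, 174, 56, 51, 36), (212, 177, 55, 50, 36), (213, 175, 61, 55, 36), (214, 164, 71, 64, 35), (215, 145, 101, 78, 35), (216, 146, 141, 94, 10), (217, 159, 163, 100, 46), (218, 157, 161, 86, 47), (219, 136, 138, 73, 171)]
[(210, 166, 120, 119, 36), (211, 175, 116, 115, 38), (212, 176, 117, 116, 36), (213, 176, 122, 121, 40), (214, 168, 125, 122, 36), (215, 155, 133, 121, 45), (216, 152, 151, 119, 76), (217, 160, 163, 116, 76), (218, 158, 161, 108, 76), (219, 133, 134, 89, 169)]
[(210, 172, 165, 167, 77), (211, 175, 164, 167, 77), (212, 175, 165, 166, 75), (213, 175, 166, 168, 77), (214, 173, 166, 166, 79), (215, 167, 166, 165, 79), (216, 166, 170, 164, 78), (217, 168, 172, 162, 77), (218, 161, 165, 154, 78), (219, 129, 131, 121, 170)]
```

Emit:
carry_out:
  steps:
    - [[0,0,0.002],0,1]
    - [[0,0,0.004],0,1]
    - [[0,0,0.0055],0,1]
    - [[0,0,0.0065],0,1]
    - [[0,0,0.0065],0,1]

```text
time: 4.55
tool_pos: [0.539, 0.171, 0.0516]
ee_rot: [3.14, -0.0, 1.669]
wrist_force: [-2.0, 0.1, 8.1]
width: 0.0003
finger_force: 4.1
```

```bash
sed -i 's/X\[:,:2\]-pad/1000*(X[:,:2]-pad)/g' tilt.py; python3 tilt.py p2
```

```text
tcp [0.539  0.171  0.0516] F [-2.03  0.13  8.11] t 4.55
side slopes [0.0163 0.1631] tilt 0.1454 472
top slopes [-0.0011  0.1523] tilt 0.1522 884
[(210, 153, 145, 144, 9), (211, 166, 159, 161, 11), (212, 170, 164, 167, 40), (213, 168, 165, 166, 237), (214, 158, 158, 157, 238), (215, 140, 139, 135, 238), (216, 129, 124, 118, 238), (217, 127, 121, 113, 238), (218, 129, 123, 115, 238), (219, 128, 122, 114, 238)]
[(210, 156, 117, 113, 9), (211, 171, 123, 123, 38), (212, 172, 125, 125, 38), (213, 167, 131, 131, 225), (214, 155, 135, 133, 237), (215, 135, 128, 123, 238), (216, 121, 116, 111, 238), (217, 118, 114, 108, 237), (218, 119, 114, 107, 237), (219, 119, 114, 108, 237)]
[(210, 159, 80, 75, 36), (211, 172, 65, 62, 37), (212, 175, 64, 62, 38), (213, 170, 74, 71, 38), (214, 155, 88, 83, 225), (215, 130, 96, 90, 231), (216, 113, 103, 95, 232), (217, 115, 113, 99, 232), (218, 123, 121, 99, 232), (219, 122, 122, 99, 232)]
[(210, 160, 72, 68, 33), (211, 173, 54, 49, 36), (212, 177, 55, 50, 37), (213, 175, 63, 58, 37), (214, 163, 74, 68, 37), (215, 137, 86, 80, 37), (216, 123, 110, 97, 79), (217, 131, 129, 99, 79), (218, 144, 145, 94, 37), (219, 144, 146, 87, 202)]
[(210, 166, 121, 121, 34), (211, 173, 115, 114, 37), (212, 176, 116, 115, 37), (213, 176, 122, 120, 37), (214, 168, 124, 122, 36), (215, 151, 126, 122, 37), (216, 142, 137, 129, 78), (217, 150, 152, 127, 77), (218, 158, 161, 113, 35), (219, 153, 155, 91, 36)]
[(210, 171, 163, 167, 78), (211, 175, 163, 167, 78), (212, 175, 164, 166, 79), (213, 176, 166, 168, 78), (214, 172, 166, 166, 78), (215, 167, 167, 166, 78), (216, 164, 167, 165, 79), (217, 167, 171, 165, 79), (218, 165, 169, 155, 77), (219, 145, 148, 122, 77)]
```

Emit:
carry_out:
  steps:
    - [[0,0,0.0004],0,1]
    - [[0,0,0.0008],0,1]
    - [[0,0,0.0008],0,1]
    - [[0,0,0.0008],0,1]
    - [[0,0,0.0008],0,1]
    - [[0,0,0.0008],0,1]
    - [[0,0,0.0008],0,1]
    - [[0,0,0.0008],0,1]
    - [[0,0,0.0008],0,1]
    - [[0,0,0.0008],0,1]

```text
time: 6.1
tool_pos: [0.5391, 0.171, 0.0509]
ee_rot: [3.14, -0.0, 1.669]
wrist_force: [-3.8, 0.1, 7.8]
width: 0.0005
finger_force: 4.2
```

```bash
python3 tilt.py p3 | head -3; python3 - <<'E'
from h import *
s=snap('side','s3');t=load('p3')
a=cv2.resize(t['image'][225:265,195:235],(390,390),interpolation=cv2.INTER_CUBIC)
b=cv2.resize(s['image'][165:225,265:325],(390,390),interpolation=cv2.INTER_CUBIC)
cv2.imwrite('pics/c4.png',np.hstack([a,b])[:,:,::-1])
E
```

```text
tcp [0.5391 0.171  0.0509] F [-3.76  0.07  7.8 ] t 6.1
side slopes [0.0163 0.1729] tilt 0.1549 463
top slopes [-0.0011  0.1665] tilt 0.1661 871
```

View pics/c4.png

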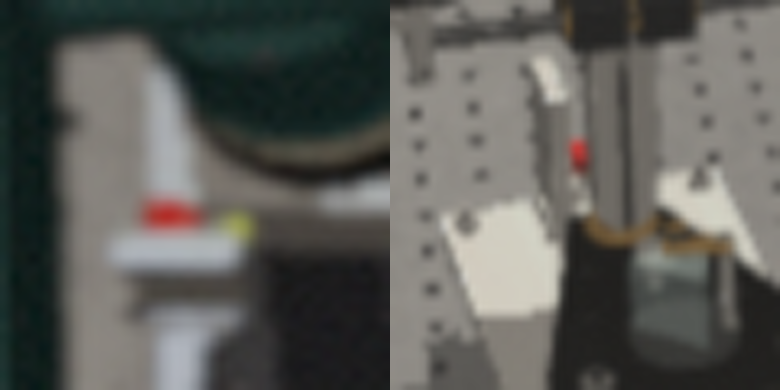

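The picture shows the pointer tip (top crop (238,225)) next to the red clip (170,213). In the side crop the clip's full height is in view, about rows 138–172. I'll check the clip's height against those edges.

```bash
python3 - <<'E'
from h import *
s=load('s3'); print(s['image'][184:195,293:296,0]-s['image'][184:195,293:296,1].astype(int))
e=np.array([-.1,.995]);x=np.array([.995,.1]);pad=np.array([.5388,.1715])
for z in (.032,.034,.036,.040):
    f=lambda r,zz:pix(s,[*(pad+e*r-.003*x),zz])[1].round(1)
    print(z,'far top',f(73,z+.004),'near top',f(59,z+.004),'near bottom',f(59,z-.004))
print('ref pad',pix(s,[*pad,.067]),'rest pad seen 299.6,193.1')
E
```

```text
[[  4   2   2]
 [  9   8   5]
 [ 55  50  19]
 [113 104  37]
 [112 111  47]
 [ 82  92  45]
 [ 51  56  28]
 [ 28  32  16]
 [ 10  11   6]
 [  4   4   3]
 [  5   4   4]]
0.032 far top -151.3 near top -149.6 near bottom -149.5
0.034 far top -151.3 near top -149.7 near bottom -149.6
0.036 far top -151.3 near top -149.7 near bottom -149.6
0.04 far top -151.4 near top -149.7 near bottom -149.6
ref pad [299.56857745 193.57370899] rest pad seen 299.6,193.1
```

```bash
python3 - <<'E'
from h import *
s=load('s3')
e=np.array([-.1,.995]);x=np.array([.995,.1]);pad=np.array([.5388,.1715])
for z in (.031,.033,.035,.038):
    f=lambda r,zz:pix(s,[*(pad+e*r-.003*x),zz])[1].round(1)
    print(z,'far top',f(.073,z+.004),'near top',f(.059,z+.004),'near bottom',f(.059,z-.004))
E
```

```text
0.031 far top 187.4 near top 190.4 near bottom 192.9
0.033 far top 186.8 near top 189.8 near bottom 192.3
0.035 far top 186.2 near top 189.2 near bottom 191.6
0.038 far top 185.3 near top 188.3 near bottom 190.7
```

The clip's centre comes out at about 33–34 mm and the tip at about 33.6 mm. It has been held for more than a second, so I'll let the plate up gently.

Emit:
carry_out:
  steps:
    - [[0,0,-0.002],0,1]
    - [[0,0,-0.005],0,1]
    - [[0,0,-0.008],0,1]
    - [[0,0,-0.011],0,1]
    - [[0,0,-0.014],0,1]
    - [[0,0,-0.016],0,1]
    - [[0,0,-0.018],0,1]
    - [[0,0,-0.025],0,1]
    - [[0,0,-0.05],0,1]
    - [[0,0,-0.09],0,1]

```text
time: 7.7
tool_pos: [0.5368, 0.17, 0.1374]
ee_rot: [-3.135, 0.001, 1.668]
wrist_force: [0.8, 0.5, 0.7]
width: 0.0003
finger_force: 0.0
```

Emit:
carry_out:
  steps:
    - [[0,0,-0.05],0,1]
    - [[0,0,-0.07],0,1]
    - [[0,0,-0.07],0,1]
    - [[0,0,-0.07],0,1]

```text
time: 8.2
tool_pos: [0.5378, 0.1704, 0.2072]
ee_rot: [-3.138, 0.001, 1.668]
wrist_force: [-0.1, 0.4, -0.1]
width: 0.0003
finger_force: 0.0
```

```bash
python3 tilt.py p4 | head -3; python3 - <<'E'
from h import *
s=snap('side','s4')
cv2.imwrite('pics/c5.png',cv2.resize(s['image'][165:255,250:350],(600,540),interpolation=cv2.INTER_CUBIC)[:,:,::-1])
E
```

```text
tcp [0.5378 0.1704 0.2072] F [-0.05  0.4  -0.05] t 8.2
side slopes [0.0163 0.0192] tilt 0.0029 579
top slopes [-0.0011  0.0093] tilt 0.0104 940
```

View pics/c5.png

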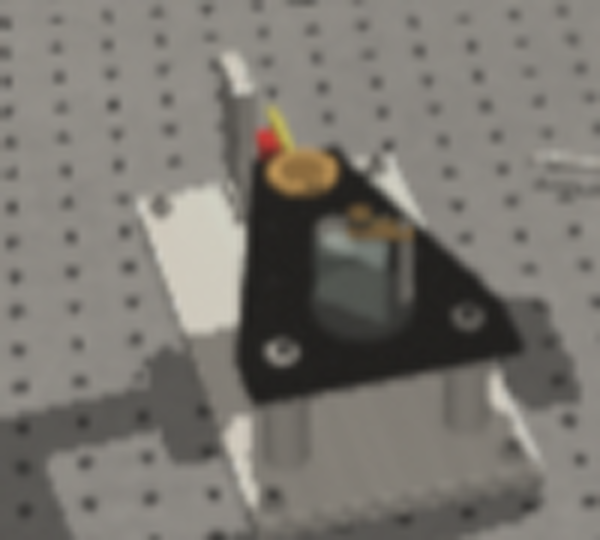

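The plate is back up, with the pad at crop (302,172), the pointer above the clip at (275,115), and the prism standing. I'll run one numeric check that it came fully back before handing in.

```bash
python3 - <<'E'
from h import *
a,b,c=load('side0'),load('s4'),load('s1')
def reg(p,q,B):
    u0,v0,u1,v1=B; g=lambda s:cv2.cvtColor(s['image'],cv2.COLOR_RGB2GRAY)[v0:v1,u0:u1].astype(np.float32)
    t=cv2.findTransformECC(g(p),g(q),np.eye(2,3,dtype=np.float32),cv2.MOTION_TRANSLATION)[1]; return t[:,2].round(2)
for n,B in dict(pad=(290,183,310,200),pointer=(291,178,302,192),prism=(298,195,325,225)).items(): print(n,reg(a,b,B))
print(robot.close_job())
E
```

```text
pad [-0.01 -0.09]
pointer [-0.01 -0.01]
prism [0.32 0.63]
the job is handed in; nothing more can be done
None
```

I pressed the prism platform's pad until the pointer was level with the red clip (both about 33–34 mm above the table by my measurements), held it for over a second, and let the plate up; the pad and pointer are back within 0.1 pixel of rest. The prism is still standing, though its last image check showed an apparent shift of about 0.7 pixel (roughly 1–2 mm) that I didn't look into before handing in, and I did not re-check the lens platform or the rest of the table.

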